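# Refill the binding-post feeder and hold its recessed reset

### The arm

A 6-joint arm with a two-finger parallel gripper is mounted at the origin on the work surface. World frame = base frame: x ahead of the robot, y to its left, z up, the work surface at z = 0. Lengths are in m, angles in rad, forces in N, time in s.
With the tool pointing down it reaches from about 0.325 to 0.85 m from the base axis. Payload 15.5 kg.
Tool frame: the origin (TCP) lies midway between the tips of the shut fingers; the grasp point (between the pads) lies 19 mm behind it; x points along the fingers, y is the direction in which the jaws open and shut, and the axes are right-handed (so a half turn about x gives the same grasp; the last joint's range is limited). The gripper opens to 91 mm and grips with 3 to 60 N. Pads are 32 mm wide; open, the fingers measure 118 mm over their backs; the gripper's body (76 mm by 178 mm) begins 60 mm behind the grasp point.
Start: joints at [1.107, 0.494, 1.345, -0, 1.302, -0.096], TCP at [0.225, 0.583, 0.214] pointing down, gripper open.
Joint ranges: [-2.91, 2.91], [-0.82, 2.16], [0.22, 2.67], [-1.22, 4.37], [0.12, 2.79], [-3.08, 3.08]. Speed limits (rad/s): [1.89, 1.89, 2.57, 3.01, 3.01, 3.01].

### API

Orientations are given as a rotation vector (axis times angle).
In Python, from cell import get_obs, camera, calibration, job_done, spot_in, mark_of gives the robot as it stands.
- The arm moves only by the tool play_rows, never from a script. Its argument "commands" is one flat list of numbers, 7 for each row, row after row: the shift along the world's x, y, z each as a share of 0.15 m, from -1 to 1, then the turn, a rotation vector about the world's x, y, z each as a share of 45 degrees, from -1 to 1, then the gripper command: -1 is fully open, 1 is shut, values between are in proportion. In form: [dx, dy, dz, rx, ry, rz, grip, dx, dy, dz, rx, ry, rz, grip, ...]. A call has exactly 10 rows; each row shifts and turns the commanded pose from where the row before left it; what a row does not reach is not made up. A row lasts 1/12 s, in which the tool goes at most 41.7 mm and 7.16 degrees, less where a joint would pass 70% of its speed; a pose out of reach is approached as far as the arm can. A call with a number of a shift or a turn outside -1 to 1 is refused whole. A call with a gripper value outside its range is refused whole. The fingers move at their own pace and stop on an object; "force" is the grip in N (left out, the last holds). Time passes only in rows, so rows that do not move let the fingers close, or fill a call up. It gives the time, the measured TCP pose, the force and the opening at its end, in the units of the state.
- get_obs(): the state, without advancing time (a new reading comes with each control period).
- camera(name): name is "scene" or "top" or "wrist"; returns (picture, depth): 480x640x3 uint8, red, green, blue; 480x640 float32, m along the optical axis (not along the pixel's ray), 0 where there is no reading.
- calibration(name): a dict with "fx", "fy", "cx", "cy" (pixels), "distortion" ([k1, k2, p1, p2, k3] as OpenCV has them; the pictures are not rectified), "R" (3x3) and "t" (3): a world point X has camera coordinates R X + t. Camera axes: x right, y down, z forward; pixel columns grow to the right and rows downward; lengths in m; the calibration is good to about 2 mm. A picture is of the moment at which its call begins: read the wrist's pose just before it. calibration takes no time and is no camera call; for the wrist camera it gives the pose at the moment of the call.
- job_done(): hands the job in, once; it reports no verdict.
Trained networks look in the newest picture that a camera, given by its name, has taken for a name from the list of things; names that differ only in an ending like _2 or _b are one class to them, and where a whole thing is asked for, a point or a joint stands for the part that bears it (a point fixed in the world has none). Each returns a list of dicts, best first, with "conf" (0 to 1); they miss things now and then, are a little off and sometimes report something else, mostly with a low value. They report only what shows in the picture. A call takes as long as a camera call. They do not tell look-alikes from the thing itself.
- spot_in(camera, name): "position" ([column, row] as shares, 0 to 1, of the picture: columns of its width, rows of its height, amid what is visible of it).
- mark_of(camera, name): "position" ([column, row] as shares, 0 to 1, of the picture: columns of its width, rows of its height: a listed point, or the origin of a listed thing).
The state is a dict: "time_s": time; "joint_pos": joint angles; "joint_velocities": joint speeds; "effort": joint torques, N m; "tool_pos": TCP position; "tool_rot": TCP orientation; "force": force on the tool from outside, world axes, zero at the start; "wrist_torque": the same for the moment, N m; "width": finger opening in m.
Only numpy, scipy, OpenCV 4.12 (cv2) and the standard library are available. Lean on these libraries where they do the work, as an engineer would, in place of code of your own. Each camera call takes 0.05 s, during which the arm holds its last target.

### The job

Refill the post feeder: pick up the steel tray by its blue grip, tip all four brass posts out over its open lip into the feeder's aluminium hopper, and set the empty tray back down flat on the table. Then take the orange-handled pin from its wooden stand, reach its steel shaft through the round hole in the white top of the control pod and press the recessed red button all the way down; finish while still gripping the pin and holding the button down. Leave the other things on the table where they are.

Things in the scene. Friction and masses are not known exactly. Their poses are not given: they have to be found in the camera images.
- feeder: the fixed grey post feeder: a plinth 180 (its x) x 300 (its y) x 30 mm tall carrying an open aluminium hopper on its +y half and a blue control pod with a white top on its -y half. Nothing on it is taller than 105 mm. Origin: centre of its underside on the table; z up. Its front (-x at yaw 0) faces the robot.
- hopper_in (a point): centre of the hopper's inner floor, axes as the feeder. The hopper is square, 130 x 130 mm inside, walls 6 mm, open at the top; the floor is at 36 mm above the table and the rim at 105 mm (69 mm above this point)
- aperture (a point): centre of the round 14 mm hole, ringed in yellow, in the pod's white top (90 x 90 mm, 8 mm thick), at the level of the top face, 100 mm above the table. The red reset button (18 mm across) sits straight below, its top 25 mm under this point when not pressed; it is pressed straight down
- reset (a joint): travel of the red reset button in m: 0 not pressed, 0.005 fully down; it springs back when let go and takes 5 N fully down
- tray: loose steel scoop tray, 120 (its x) x 100 (its y) mm, floor 3 mm thick, walls 25 mm high on both sides and at the back (+x); the -x end is open (the lip). 160 g. Origin: centre of its underside; z up. At the back stands the upright blue grip
- tray_grip (a point): the point to hold on the tray's blue grip, an upright block 14 mm thick (tray x), 60 mm wide (tray y), its top 72 mm above the tray's underside; this point is 52 mm above the underside, 50 mm behind (+x of) the tray's centre; axes as the tray
- tray_lip (a point): middle of the open edge of the tray's floor, at the floor's upper face: 60 mm to -x of the tray's centre, 3 mm above the underside; tipping this edge down lets the posts slide out
- stand: fixed wooden block 70 x 70 x 70 mm with an upright hole 10 mm wide through its middle in which the pin hangs by its shoulder. Origin: centre of its underside
- pin_center (a point): centre of the handle of the reset pin: an orange upright cylinder 18 mm across, 70 mm long, standing on top of the stand (from 70 to 140 mm above the table), with a steel shaft 6 mm across reaching 60 mm below the handle into the stand's hole. This point is on the axis, 35 mm above the handle's lower end, 95 mm above the tip of the shaft; z along the handle, up. 50 g
- pin_tip (a point): lower end of the pin's steel shaft, 95 mm below the handle's centre
- post0_center (a point): centre of brass binding post 1 of 4: 20 mm tall, 24 mm across its head (below) and 18 mm across its barrel, 35 g, standing loose in the tray; half-way up its axis
- post1_center (a point): centre of brass binding post 2 of 4: 20 mm tall, 24 mm across its head (below) and 18 mm across its barrel, 35 g, standing loose in the tray; half-way up its axis
- post2_center (a point): centre of brass binding post 3 of 4: 20 mm tall, 24 mm across its head (below) and 18 mm across its barrel, 35 g, standing loose in the tray; half-way up its axis
- post3_center (a point): centre of brass binding post 4 of 4: 20 mm tall, 24 mm across its head (below) and 18 mm across its barrel, 35 g, standing loose in the tray; half-way up its axis
- hammer: a hammer with a black handle lying flat; a bystander to be left alone
- glue: a white glue bottle, 60 mm across, 140 mm tall, yellow cap; a bystander to be left alone; origin at its underside
- book: a white book block 130 x 190 x 35 mm lying flat; a bystander to be left alone; origin at its underside
- tape: a brown cardboard ring 100 mm across, 25 mm tall, lying flat; a bystander to be left alone; origin at its underside
- mug: a blue ceramic mug 80 mm across, 90 mm tall; a bystander to be left alone; origin at its underside
- weight: a dark steel block 100 x 60 x 50 mm; a bystander to be left alone; origin at its underside
Mind the look-alikes: they are no part of the job. What is shaped like the tray but pink is not meant.

How it is judged:
By the outcome, as a careful person would: the job done as asked, in the order asked, and still so for the second after the job is handed in, while the arm keeps its last pose, push and grip.
It also fails if it takes over 67 s, if anything falls off the work surface, if the arm or the gripper's body presses on something with over 40 N, if the wrist force passes 120 N, or if a joint passes its speed limit or range.

## Working session

There is one attempt and no reset: what is moved stays moved. The work goes in short steps, Python scripts to look and compute and a tool call to move; the robot and the scene stay as the last step left them, time stands still between calls to the robot, and variables do not carry over. Pictures are saved under pics/ and viewed, and the job is handed in when it is done.

Besides the shell and the picture viewer there is one more tool, called after "Request:" as name(argument=value, ...), one argument or row to a line, values as JSON. play_rows: Moves the arm, as the interface text tells. Its arguments: {"type":"object","properties":{"commands":{"type":"array"},"force":{"type":"number"}},"required":["commands"]}

```bash
mkdir -p pics; ls
cat > h.py <<'E'
import numpy as np, cv2
from cell import get_obs, camera, calibration, spot_in, mark_of, job_done
def snap(n,f):
    im,d=camera(n); cv2.imwrite('pics/'+f+'.png',im[:,:,::-1]); c=calibration(n); np.savez('pics/'+f+'.npz',im=im,d=d,**{k:np.array(v) for k,v in c.items()}); return im,d,c
def ray(c,uv):
    K=np.array([[c['fx'],0,c['cx']],[0,c['fy'],c['cy']],[0,0,1.]])
    p=cv2.undistortPoints(np.array([[uv]],float),K,np.array(c['distortion'],float))[0,0]
    R=np.array(c['R']);t=np.array(c['t'])
    o=-R.T@t; v=R.T@np.array([p[0],p[1],1.]); return o,v
def atz(c,uv,z):
    o,v=ray(c,uv); return o+v*(z-o[2])/v[2]
def atd(c,uv,d):
    o,v=ray(c,uv); return o+v*d
def tri(rs):
    A=np.zeros((3,3));b=np.zeros(3)
    for o,v in rs:
        v=v/np.linalg.norm(v);P=np.eye(3)-np.outer(v,v);A+=P;b+=P@o
    x=np.linalg.solve(A,b)
    return x,[np.linalg.norm((np.eye(3)-np.outer(v,v)/(v@v))@(x-o)) for o,v in rs]
def proj(c,X):
    K=np.array([[c['fx'],0,c['cx']],[0,c['fy'],c['cy']],[0,0,1.]])
    r,_=cv2.Rodrigues(np.array(c['R'],float))
    return cv2.projectPoints(np.array([X],float),r,np.array(c['t'],float),K,np.array(c['distortion'],float))[0][0,0]
E
python3 - <<'E'
from h import *
o=get_obs();print(o)
names="feeder hopper_in aperture tray tray_grip tray_lip stand pin_center pin_tip post0_center".split()
for n in ['scene','top','wrist']:
    im,d,c=snap(n,n+'0')
    print(n,-np.array(c['R']).T@c['t'])
    for k in names:
        r=mark_of(n,k)
        print(k,[(round(x['position'][0]*640,1),round(x['position'][1]*480,1),round(x['conf'],2)) for x in r[:5]])
print(get_obs()['time_s'])
E
```

```text
pics
{'time_s': 0.0, 'joint_pos': array([ 1.10651489e+00,  4.94126192e-01,  1.34613662e+00,  1.50090828e-05,
        1.30247944e+00, -9.54991475e-02]), 'joint_velocities': array([-1.63493670e-03, -1.17814520e-03,  5.02779780e-06, -6.91415833e-04,
        1.51587239e-03,  1.75691532e-03]), 'effort': array([-2.13561029e-04, -8.78803539e+01, -3.81863916e+01,  7.05308933e-02,
        5.31695760e-02, -2.16304977e-05]), 'tool_pos': array([0.22512344, 0.58264668, 0.21337183]), 'tool_rot': array([ 0.28849152,  1.55169271, -0.2902289 ]), 'force': array([ 0.45237799,  0.27513409, -0.06741349]), 'wrist_torque': array([ 0.0016373 , -0.01053022, -0.01579781]), 'width': 0.0910070242166357}
scene [1.33689262 0.56642219 0.73628965]
feeder [(334.1, 244.8, 0.82)]
hopper_in [(361.6, 243.6, 0.96)]
aperture [(300.1, 205.5, 0.81)]
tray [(449.0, 306.8, 0.63), (479.7, 266.2, 0.59), (249.8, 201.9, 0.31)]
tray_grip [(467.1, 250.4, 0.81), (443.8, 297.5, 0.56), (210.9, 176.7, 0.22)]
tray_lip [(466.2, 289.9, 0.89), (508.8, 259.4, 0.79), (251.4, 169.1, 0.74)]
stand [(250.2, 201.1, 0.63), (404.4, 360.4, 0.23)]
pin_center []
pin_tip [(405.3, 358.8, 0.43)]
post0_center [(450.7, 291.2, 0.44), (466.0, 302.8, 0.16)]
top [0.28140951 0.00893896 1.45619664]
feeder [(319.4, 275.1, 0.67), (429.1, 281.8, 0.61), (200.9, 288.8, 0.58)]
hopper_in [(292.8, 281.3, 0.77)]
aperture [(347.8, 259.9, 0.91)]
tray [(208.3, 267.2, 0.96), (205.6, 330.1, 0.61)]
tray_grip [(211.6, 314.9, 0.83), (206.6, 252.3, 0.74)]
tray_lip [(200.3, 285.2, 0.83), (192.5, 344.8, 0.74)]
stand [(421.4, 287.6, 0.63), (208.4, 267.1, 0.23)]
pin_center [(430.3, 276.9, 0.6)]
pin_tip []
post0_center [(210.3, 274.7, 0.55)]
wrist [0.14804245 0.61349852 0.38522869]
feeder []
hopper_in []
aperture []
tray []
tray_grip []
tray_lip [(166.1, 314.8, 0.58)]
stand []
pin_center []
pin_tip []
post0_center []
1.65
```

View pics/scene0.png

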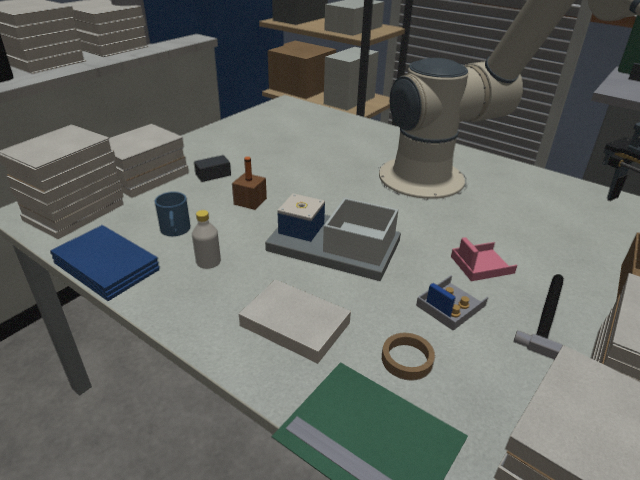

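View pics/top0.png

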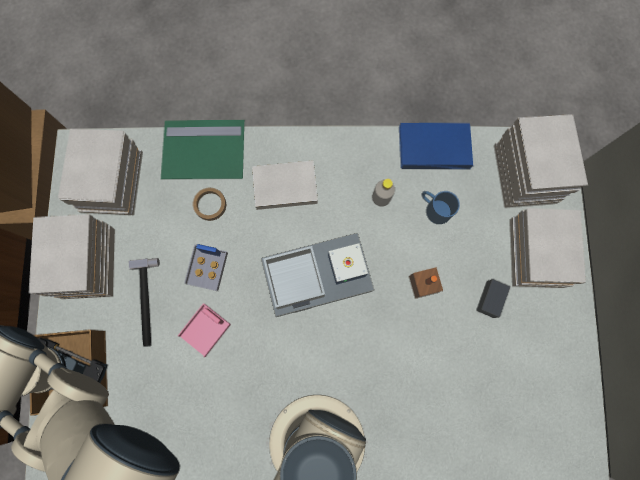

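View pics/wrist0.png

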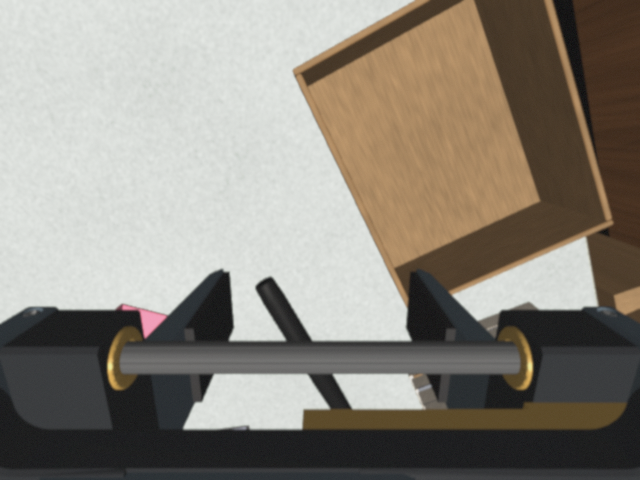

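The steel tray with posts shows at top (207,267) and scene (450,303), and the pink decoy is nearer the robot. The hopper is at top (293,280), the pod hole at (348,262), and the pin at (430,280). Next I'll triangulate these.

Run:
```python
from h import *
def L(n):
    z=np.load(f'pics/{n}.npz'); return {k:z[k] for k in z.files}
s=L('scene0');t=L('top0')
P={'hopper_in':((361.6,243.6),(292.8,281.3)),'aperture':((300.1,205.5),(347.8,259.9)),'tray_grip':((443.8,297.5),(206.6,252.3)),'tray_lip':((466.2,289.9),(200.3,285.2))}
for k,(a,b) in P.items():
    x,e=tri([ray(s,a),ray(t,b)]); print(k,x.round(4),np.round(e,4))
for n,c,u in (('top',t,(430,278)),('scene',s,(248,170))): print(n,c['d'][int(u[1]),int(u[0])],atd(c,u,c['d'][int(u[1]),int(u[0])]))
for k,u,z in (('apert_top',(347.8,260.5),.1),('grip_top',(206.6,250),.072),('lip',(200.3,285.2),.003),('pintop',(434.5,279),.14)): print(k,atz(t,u,z).round(4),'depthpt',atd(t,u,t['d'][int(u[1]),int(u[0])]).round(4))
for n,c,box in (('top',t,(170,230,230,370)),):pass
for n,(x,y,w,h) in (('top0',(240,220,210,110)),('top0',(170,230,80,130)),('scene0',(190,140,260,190))):
    im=cv2.imread(f'pics/{n}.png')[y:y+h,x:x+w]; f=min(800/w,600/h); cv2.imwrite(f'pics/c_{n}_{x}.png',cv2.resize(im,None,fx=f,fy=f,interpolation=cv2.INTER_CUBIC)); print(n,x,y,f)
```

```text
hopper_in [0.4625 0.0684 0.0273] [0.0004 0.0004]
aperture [ 0.5126 -0.0885  0.1021] [0.0016 0.0016]
tray_grip [0.546  0.3237 0.048 ] [0.0016 0.0016]
tray_lip [0.4531 0.3437 0.0163] [0.0006 0.0006]
top 1.3296871 [ 0.4566122  -0.312225    0.13555902]
scene 1.3626776 [ 0.46135392 -0.31093996  0.10798069]
apert_top [ 0.5121 -0.0899  0.1   ] depthpt [ 0.5134 -0.0904  0.0926]
grip_top [0.5489 0.3171 0.072 ] depthpt [0.5485 0.3167 0.0739]
lip [0.4545 0.3474 0.003 ] depthpt [0.4547 0.3478 0.0012]
pintop [ 0.4532 -0.3234  0.14  ] depthpt [ 0.4536 -0.3242  0.137 ]
top0 240 220 3.8095238095238093
top0 170 230 4.615384615384615
scene0 190 140 3.076923076923077
```

```bash
ls pics
```

```text
c_scene0_190.png
c_top0_170.png
c_top0_240.png
scene0.npz
scene0.png
top0.npz
top0.png
wrist0.npz
wrist0.png
```

View pics/c_top0_240.png

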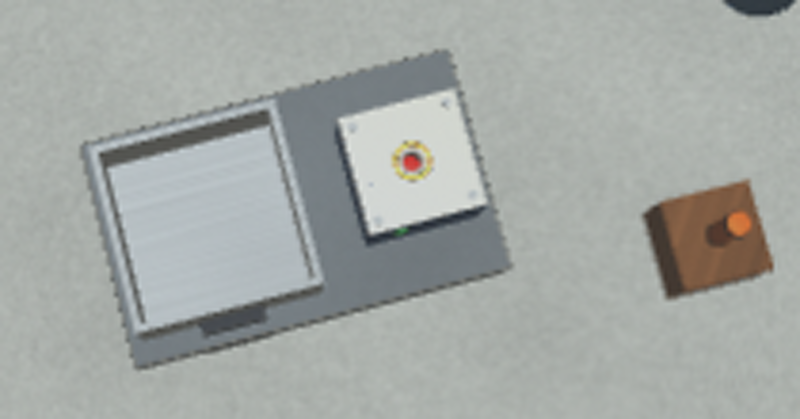

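View pics/c_top0_170.png

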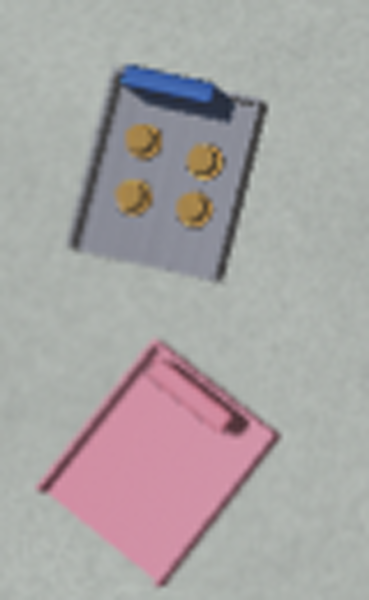

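Run:
```python
from h import *
from scipy.spatial.transform import Rotation as R
o=get_obs(); print(R.from_rotvec(o['tool_rot']).as_matrix().round(3))
def L(n):
    z=np.load(f'pics/{n}.npz'); return {k:z[k] for k in z.files}
s=L('scene0');t=L('top0')
def cr(x,y,f,p): return (x+p[0]/f-.5,y+p[1]/f-.5)
f=3.8095
print('plinth z.03')
for p in ((138,368),(510,268),(450,52)): print(atz(t,cr(240,220,f,p),.03).round(4))
print('hopper rim outer .105')
for p in ((140,335),(85,145),(276,98),(322,283)): print(atz(t,cr(240,220,f,p),.105).round(4))
print('pod top .1')
q=[atz(t,cr(240,220,f,p),.1) for p in ((337,120),(458,88),(488,205),(370,240))]
for a in q: print(a.round(4))
print('mean',np.mean(q,0), 'hole',atz(t,cr(240,220,f,(412,161)),.1))
print('pin top',atz(t,cr(240,220,f,(739,223)),.14)); 
q=[atz(t,cr(240,220,f,p),.07) for p in ((655,208),(748,182),(773,270),(680,297))]
print('stand top',np.round(q,4),np.mean(q,0))
f=4.615
print('tray lip .003');
for p in ((75,248),(220,280)): print(atz(t,cr(170,230,f,p),.003).round(4))
print('grip top');
for p in ((122,77),(213,95)): print(atz(t,cr(170,230,f,p),.072).round(4))
print('posts .023')
for p in ((143,139),(204,160),(133,196),(193,208)): print(atz(t,cr(170,230,f,p),.023).round(4))
```

```text
[[ 0.     0.361  0.933]
 [ 0.     0.933 -0.361]
 [-1.     0.    -0.   ]]
plinth z.03
[0.3607 0.1172 0.03  ]
[ 0.4363 -0.1688  0.03  ]
[ 0.6072 -0.126   0.03  ]
hopper rim outer .105
[0.3803 0.1103 0.105 ]
[0.5204 0.1526 0.105 ]
[0.5554 0.0112 0.105 ]
[ 0.4177 -0.022   0.105 ]
pod top .1
[ 0.5396 -0.0341  0.1   ]
[ 0.5637 -0.1247  0.1   ]
[ 0.4754 -0.145   0.1   ]
[ 0.4498 -0.0576  0.1   ]
mean [ 0.50710826 -0.09036903  0.1       ] hole [ 0.50850948 -0.08942852  0.1       ]
pin top [ 0.45586828 -0.32075577  0.14      ]
stand top [[ 0.4769 -0.2749  0.07  ]
 [ 0.4964 -0.3467  0.07  ]
 [ 0.4294 -0.3624  0.07  ]
 [ 0.4095 -0.291   0.07  ]] [ 0.45306021 -0.31874694  0.07      ]
tray lip .003
[0.4604 0.3918 0.003 ]
[0.4394 0.2959 0.003 ]
grip top
[0.5603 0.3488 0.072 ]
[0.5485 0.2907 0.072 ]
posts .023
[0.529  0.3453 0.023 ]
[0.5152 0.305  0.023 ]
[0.4917 0.3503 0.023 ]
[0.4838 0.311  0.023 ]
```

Request:
play_rows(
  commands=[0.19,-0.155,0,0,0,-0.157,-1,0.19,-0.155,0,0,0,-0.157,-1,0.19,-0.155,0,0,0,-0.157,-1,0.19,-0.155,0,0,0,-0.157,-1,0.19,-0.155,0,0,0,-0.157,-1,0.19,-0.155,0,0,0,-0.157,-1,0.19,-0.155,0,0,0,-0.157,-1,0.19,-0.155,0,0,0,-0.157,-1,0.19,-0.155,0,0,0,-0.157,-1,0.1,-0.2,0,0,0,-0.157,-1],
  force=50,
)

```text
time_s: 2.48
tool_pos: [0.4997, 0.3429, 0.2139]
tool_rot: [1.238, 1.191, -1.235]
force: [0.6, 0.1, 0.0]
width: 0.0911
```

Run:
```python
from h import *
o=get_obs();print(o['time_s'],o['joint_pos'].round(3),o['tool_pos'].round(4),o['joint_velocities'].round(3))
snap('wrist','w1');
for k in ('tray_grip','tray_lip','tray'):
  print(k,[(round(x['position'][0]*640,1),round(x['position'][1]*480,1),round(x['conf'],2)) for x in mark_of('wrist',k)[:4]])
o=get_obs();print(o['time_s'],o['joint_pos'].round(3),o['tool_pos'].round(4))
snap('top','t1');
```

```text
2.4833 [ 0.503  0.466  1.396 -0.     1.278  0.541] [0.4997 0.3429 0.2139] [-0.659 -0.115  0.219  0.001 -0.089  0.815]
tray_grip [(183.3, 274.0, 0.89), (377.5, 242.8, 0.71)]
tray_lip [(270.1, 210.7, 0.89), (109.6, 196.5, 0.58), (324.2, 223.5, 0.22)]
tray [(324.2, 224.6, 0.91), (156.3, 229.2, 0.66)]
2.6833 [0.505 0.464 1.399 0.    1.278 0.537] [0.4971 0.3431 0.2139]
```

View pics/w1.png

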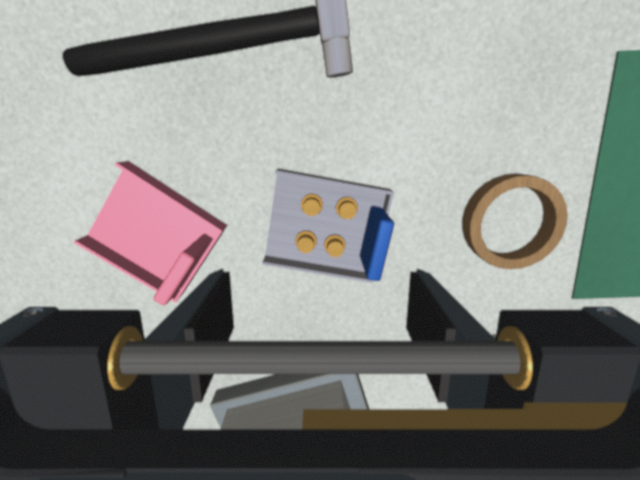

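Run:
```python
from h import *
im=cv2.imread('pics/w1.png')[150:300,250:410]; cv2.imwrite('pics/w1c.png',cv2.resize(im,None,fx=4,fy=4,interpolation=cv2.INTER_CUBIC))
```

```text
(no output)
```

View pics/w1c.png

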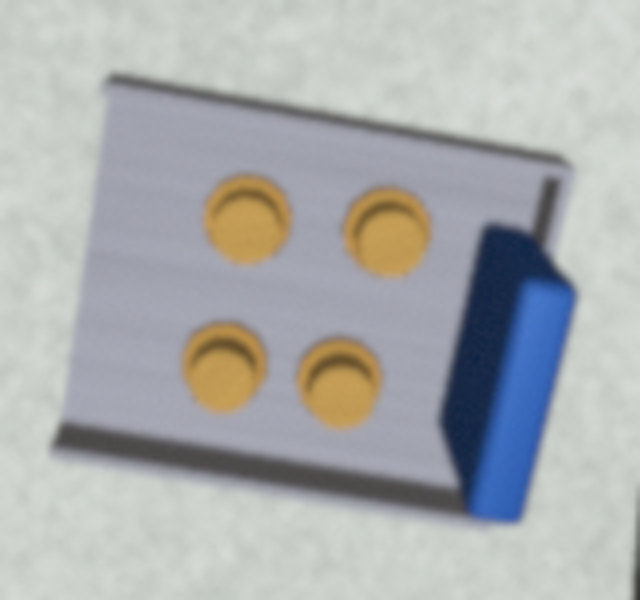

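Run:
```python
from h import *
def L(n):
    z=np.load(f'pics/{n}.npz'); return {k:z[k] for k in z.files}
w=L('w1');t=L('top0')
cr=lambda p:(250+p[0]/4-.5,150+p[1]/4-.5)
q=[atz(w,cr(p),.072) for p in ((525,285),(575,292),(520,520),(470,515))]
print(np.round(q,4),np.mean(q,0))
x=q[1]-q[0]+q[2]-q[3]; y=(q[0]+q[1]-q[2]-q[3]); print('yaw',np.degrees(np.arctan2(x[1],x[0])),np.degrees(np.arctan2(-y[0],y[1])),np.linalg.norm(x)/2,np.linalg.norm(y)/2)
u=cr((522,403)); print('depth pt',atd(w,u,w['d'][int(round(u[1])),int(round(u[0]))]))
l=[atz(w,cr(p),.003) for p in ((108,92),(62,425))]; print(np.round(l,4),np.mean(l,0),np.degrees(np.arctan2(*((l[1]-l[0])[[0,1]]*[1,-1]))), np.linalg.norm(l[0]-l[1]))
print(tri([ray(w,cr((522,403))),ray(t,(170+167.5/4.615-.5,230+85/4.615-.5))]))
for p in ((247,225),(388,240),(224,372),(340,388)): print(atz(w,cr(p),.023).round(4))
```

```text
[[0.5566 0.3428 0.072 ]
 [0.5677 0.3407 0.072 ]
 [0.5553 0.2862 0.072 ]
 [0.5437 0.2881 0.072 ]] [0.55581512 0.31446106 0.072     ]
yaw -10.04312282885571 -13.025931090283633 0.011594065627156227 0.05604096569400375
depth pt [0.55577284 0.31531746 0.07250869]
[[0.459  0.3828 0.003 ]
 [0.4382 0.2917 0.003 ]] [0.44856511 0.3372419  0.003     ] -12.863413843560712 0.09351498603348693
(array([0.55402283, 0.31792842, 0.07994444]), [np.float64(0.0005557023990829389), np.float64(0.0005557023990828796)])
[0.4939 0.3498 0.023 ]
[0.5296 0.3441 0.023 ]
[0.4856 0.311  0.023 ]
[0.5158 0.305  0.023 ]
```

Request:
play_rows(
  commands=[0.197,-0.09,0,0,0,-0.124,-0.1,0.197,-0.09,0,0,0,-0.124,-0.1,0,0,-0.22,0,0,0,-0.1,0,0,-0.22,0,0,0,-0.1,0,0,-0.22,0,0,0,-0.1,0,0,-0.22,0,0,0,-0.1,0,0,-0.2,0,0,0,-0.1,0,0,-0.1,0,0,0,-0.1,0,0,-0.02,0,0,0,-0.1,0,0,0,0,0,0,-0.1],
  force=50,
)

```text
time_s: 3.57
tool_pos: [0.5549, 0.3176, 0.0332]
tool_rot: [1.371, 1.096, -1.374]
force: [0.1, -0.0, 0.2]
width: 0.0502
```

Run:
```python
from h import *
snap('scene','s2');
im=cv2.imread('pics/s2.png')[220:340,380:540]; cv2.imwrite('pics/s2c.png',cv2.resize(im,None,fx=5,fy=5,interpolation=cv2.INTER_CUBIC))
o=get_obs();print(o['time_s'],o['joint_pos'].round(3),o['tool_pos'].round(4))
```

```text
3.6167 [0.426 0.718 1.472 0.    0.952 0.65 ] [0.5558 0.3177 0.0345]
```

View pics/s2c.png

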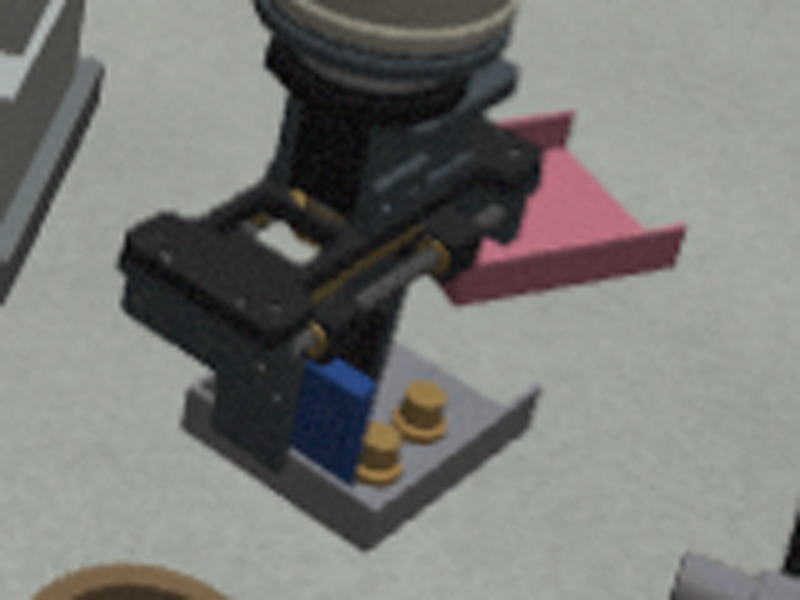

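Request:
play_rows(
  commands=[0,0,0,0,0,0,1,0,0,0,0,0,0,1,0,0,0,0,0,0,1,0,0,0,0,0,0,1,0,0,0,0,0,0,1,0,0,0,0,0,0,1,0,0,0.1,0,0,0,1,0,0,0.15,0,0,0,1,0,0,0.2,0,0,0,1,0,0,0.2,0,0,0,1],
  force=55,
)

```text
time_s: 4.45
tool_pos: [0.5553, 0.3163, 0.1318]
tool_rot: [1.372, 1.094, -1.375]
force: [0.6, -0.1, -3.5]
width: 0.0139
```

Run:
```python
from h import *
from scipy.optimize import least_squares
o=get_obs();print(o['time_s'],o['joint_pos'].round(4),o['tool_pos'].round(4),o['joint_velocities'].round(2))
r=np.hypot(*o['tool_pos'][:2]);print(r,o['tool_pos'][2])
snap('scene','s3')
im=cv2.imread('pics/s3.png')[200:340,380:540]; cv2.imwrite('pics/s3c.png',cv2.resize(im,None,fx=4,fy=4,interpolation=cv2.INTER_CUBIC))
```

```text
4.45 [ 4.2450e-01  5.9660e-01  1.3989e+00 -1.0000e-04  1.1480e+00  6.5050e-01] [0.5553 0.3163 0.1318] [-0.   -0.43 -0.34  0.    0.74  0.  ]
0.6390491771591623 0.13181079318317931
```

View pics/s3c.png

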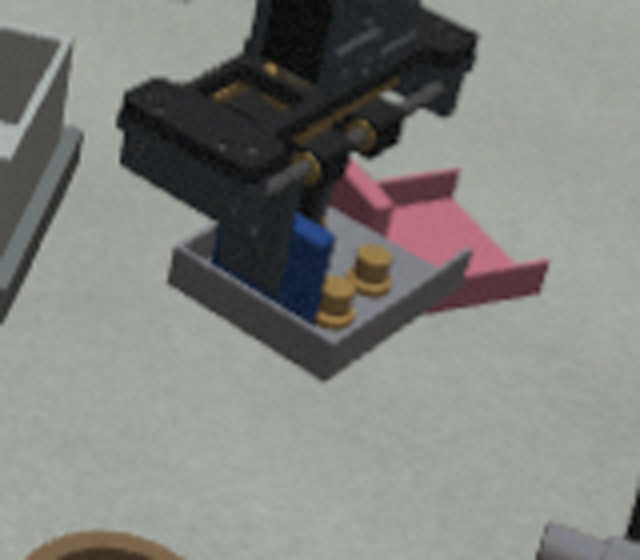

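Run:
```python
import numpy as np
from scipy.optimize import least_squares
D=np.array([(.49413,1.34614,1.30248,np.hypot(.22512,.58265),.2134),(.464,1.399,1.278,np.hypot(.4971,.3431),.2139),(.718,1.472,.952,np.hypot(.5558,.3177),.0335),(.5966,1.3989,1.148,.63905,.1318)])
def fk(p,j2,j3): 
    a,d,L2,L3,ph=p; return a+L2*np.sin(j2)+L3*np.sin(j2+j3+ph), d+L2*np.cos(j2)+L3*np.cos(j2+j3+ph)
def res(p):
    r,z=fk(p,D[:,0],D[:,1]); return np.r_[r-D[:,3],z-D[:,4], (p-[0,.1,.45,.42,0])*1e-3]
s=least_squares(res,[0,.1,.45,.42,0.]);print(s.x,s.fun[:8])
```

```text
[ 0.00279807 -0.09404535  0.58351111  0.4017713   0.26932888] [-2.40592182e-04  3.09381821e-06 -1.77117252e-04  4.14612818e-04
  1.14825591e-04 -6.59475572e-05  7.65753753e-05 -1.25259363e-04]
```

Request:
play_rows(
  commands=[-0.018,-0.05,0.06,0,0,-0.035,1,-0.018,-0.1,0.06,0,0,-0.069,1,-0.018,-0.13,0.06,0,0,-0.069,1,-0.018,-0.15,0.06,0,0,-0.069,1,-0.018,-0.15,0.06,0,0,-0.069,1,-0.018,-0.15,0.06,0,0,-0.069,1,-0.018,-0.15,0,0,0,-0.069,1,-0.018,-0.15,0,0,0,-0.069,1,-0.018,-0.15,0,0,0,-0.069,1,-0.018,-0.15,0,0,0,-0.069,1],
)

```text
time_s: 5.33
tool_pos: [0.5278, 0.1158, 0.1848]
tool_rot: [1.732, 0.76, -1.735]
force: [0.0, -0.6, -3.2]
width: 0.0139
```

Request:
play_rows(
  commands=[-0.018,-0.15,0,0,0,-0.069,1,-0.018,-0.15,0,0,0,-0.069,1,-0.018,-0.15,0,0,0,-0.069,1,-0.018,-0.15,0,0,0,-0.069,1,-0.018,-0.15,0,0,0,-0.069,1,-0.018,-0.15,0,0,0,-0.069,1,-0.018,-0.14,0,0,0,-0.069,1,-0.018,-0.09,0,0,0,-0.069,1,-0.018,-0.05,0,0,0,-0.069,1,-0.01,-0.01,0,0,0,-0.034,1],
)

```text
time_s: 6.17
tool_pos: [0.502, -0.0626, 0.1848]
tool_rot: [2.053, 0.321, -2.056]
force: [-0.3, 0.1, -1.9]
width: 0.0136
```

Run:
```python
from h import *
snap('top','t4');snap('scene','s4')
o=get_obs();print(o['time_s'],o['joint_pos'].round(4),o['tool_pos'].round(4),o['tool_rot'].round(3),o['force'].round(2))
from scipy.spatial.transform import Rotation as R
print(R.from_rotvec(o['tool_rot']).as_matrix().round(3))
a=cv2.imread('pics/t4.png')[200:340,220:400]; b=cv2.imread('pics/s4.png')[150:290,240:420]
cv2.imwrite('pics/c4.png',cv2.resize(np.vstack([a,b]),None,fx=2.1*1.02,fy=2.1*1.02,interpolation=cv2.INTER_CUBIC))
```

```text
6.2667 [-2.3970e-01  3.6230e-01  1.6710e+00  1.0000e-04  1.1096e+00  1.0173e+00] [ 0.5023 -0.0614  0.185 ] [ 2.051  0.325 -2.053] [-0.38  0.4  -4.24]
[[-0.001  0.309 -0.951]
 [ 0.    -0.951 -0.309]
 [-1.    -0.001  0.001]]
```

View pics/c4.png

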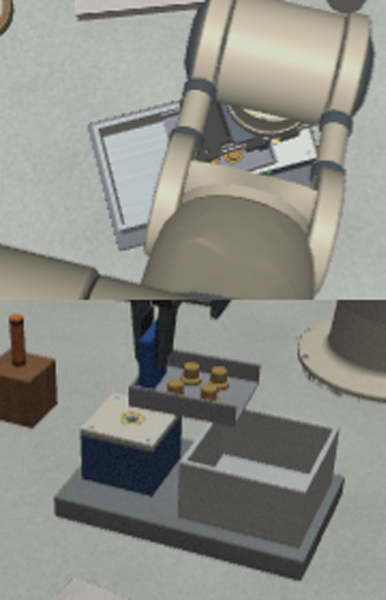

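Request:
play_rows(
  commands=[0,0,-0.1,0,0,-0.033,1,0,0,-0.1,0,0,-0.033,1,0,0,0,0,0,0,1,-0.006,0.024,0.075,-0.129,-0.0345,0,1,-0.009,0.032,0.073,-0.129,-0.0345,0,1,-0.011,0.039,0.069,-0.129,-0.0345,0,1,-0.012,0.045,0.064,-0.129,-0.0345,0,1,-0.014,0.052,0.059,-0.129,-0.0345,0,1,-0.015,0.057,0.053,-0.129,-0.0345,0,1,-0.017,0.062,0.047,-0.129,-0.0345,0,1],
)

```text
time_s: 7.1
tool_pos: [0.4912, -0.0133, 0.2236]
tool_rot: [1.791, -0.433, -1.611]
force: [0.4, -0.2, -4.8]
width: 0.0139
```

Run:
```python
from h import *
o=get_obs();print(o['time_s'],o['joint_pos'].round(3),o['tool_pos'].round(4),o['force'].round(2))
snap('scene','s5')
from scipy.spatial.transform import Rotation as R
print(R.from_rotvec(o['tool_rot']).as_matrix().round(3))
b=cv2.imread('pics/s5.png')[120:290,230:430]
cv2.imwrite('pics/c5.png',cv2.resize(b,None,fx=3,fy=3,interpolation=cv2.INTER_CUBIC))
```

```text
7.1 [ 0.342  0.403  1.796 -0.82   1.166  2.075] [ 0.4912 -0.0133  0.2236] [ 0.4  -0.22 -4.84]
[[ 0.179  0.192 -0.965]
 [-0.65  -0.713 -0.262]
 [-0.739  0.674 -0.003]]
```

View pics/c5.png

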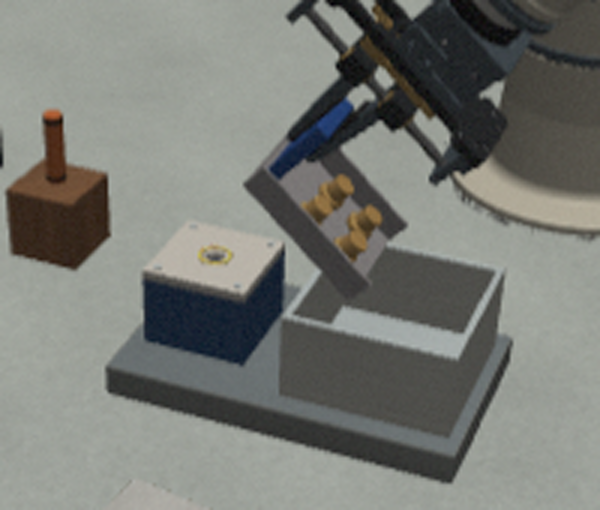

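Request:
play_rows(
  commands=[-0.018,0.067,0.034,-0.129,-0.0345,0,1,-0.019,0.07,0.027,-0.129,-0.0345,0,1,-0.02,0.073,0.02,-0.129,-0.0345,0,1,0,0,0,0,0,0,1,0,0,0,0,0,0,1,0,0,0,0,0,0,1,0,0,0,0,0,0,1,0,0,0,0,0,0,1,0,0,0,0,0,0,1,0,0,0,0,0,0,1],
)

```text
time_s: 7.98
tool_pos: [0.482, 0.0163, 0.234]
tool_rot: [1.628, -0.676, -1.4]
force: [0.4, -0.6, -1.7]
width: 0.014
```

Run:
```python
from h import *
o=get_obs();print(o['time_s'],o['joint_pos'].round(3),o['tool_pos'].round(4),o['force'].round(2))
snap('scene','s6')
from scipy.spatial.transform import Rotation as R
print(R.from_rotvec(o['tool_rot']).as_matrix().round(3))
b=cv2.imread('pics/s6.png')[120:290,230:430]
cv2.imwrite('pics/c6.png',cv2.resize(b,None,fx=3,fy=3,interpolation=cv2.INTER_CUBIC))
```

```text
7.9833 [ 0.541  0.555  1.792 -1.009  1.39   2.37 ] [0.482  0.0163 0.234 ] [ 0.39 -0.61 -1.67]
[[ 0.223  0.13  -0.966]
 [-0.837 -0.482 -0.258]
 [-0.499  0.866  0.001]]
```

View pics/c6.png

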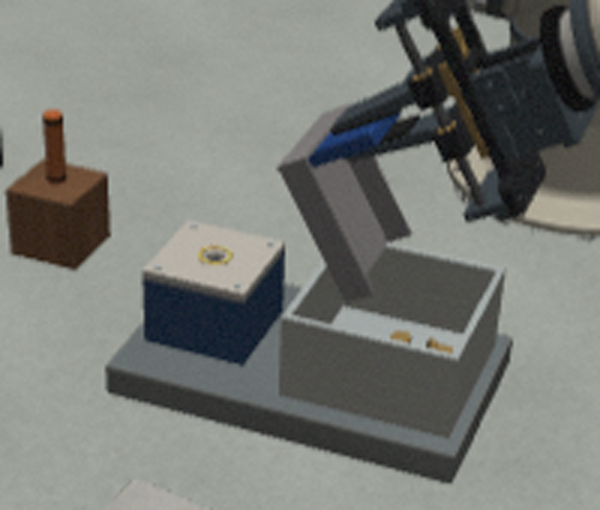

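Request:
play_rows(
  commands=[0.026,0.06,0.05,0.143,0.0384,0,1,0.026,0.11,0.04,0.143,0.0384,0,1,0.026,0.11,0,0.143,0.0384,0,1,0.026,0.11,0,0.143,0.0384,0,1,0.026,0.11,0,0.143,0.0384,0,1,0.026,0.11,0,0.143,0.0384,0,1,0.026,0.11,0,0.143,0.0384,0,1,0.026,0.11,0,0.143,0.0384,0,1,0.026,0.11,0,0.143,0.0384,0,1,0,0.11,0,0,0,0,1],
)

```text
time_s: 8.87
tool_pos: [0.519, 0.1725, 0.248]
tool_rot: [2.086, 0.278, -2.085]
force: [-0.1, -1.1, -1.7]
width: 0.0139
```

Request:
play_rows(
  commands=[0.028,0.1,0,0,0,0.153,1,0.028,0.1,0,0,0,0.153,1,0.028,0.1,0,0,0,0.153,1,0.028,0.1,0,0,0,0.153,1,0.028,0.1,-0.18,0,0,0.153,1,0.028,0.1,-0.18,0,0,0.153,1,0.028,0.1,-0.18,0,0,0.153,1,0.028,0.1,-0.18,0,0,0.153,1,0.028,0.1,-0.18,0,0,0.153,1,0,0,0,0,0,0,1],
)

```text
time_s: 9.7
tool_pos: [0.5528, 0.3101, 0.1069]
tool_rot: [1.362, 1.099, -1.372]
force: [-2.2, -1.0, -3.6]
width: 0.014
```

Run:
```python
from h import *
snap('top','t7');snap('scene','s7')
o=get_obs();print(o['time_s'],o['joint_pos'].round(3),o['tool_pos'].round(4),o['force'].round(2),o['wrist_torque'].round(3))
from scipy.spatial.transform import Rotation as R
print(R.from_rotvec(o['tool_rot']).as_matrix().round(3))
a=cv2.imread('pics/t7.png')[220:330,160:400];b=cv2.imread('pics/s7.png')[190:340,280:520]
cv2.imwrite('pics/c7.png',cv2.resize(np.vstack([a,b]),None,fx=2.3,fy=2.3,interpolation=cv2.INTER_CUBIC))
```

```text
9.8 [ 0.416  0.614  1.43  -0.002  1.098  0.644] [0.5542 0.3091 0.1112] [-0.03  0.41 -1.53] [-0.108  0.014 -0.019]
[[-0.     0.974 -0.225]
 [-0.003 -0.225 -0.974]
 [-1.     0.     0.003]]
```

View pics/c7.png

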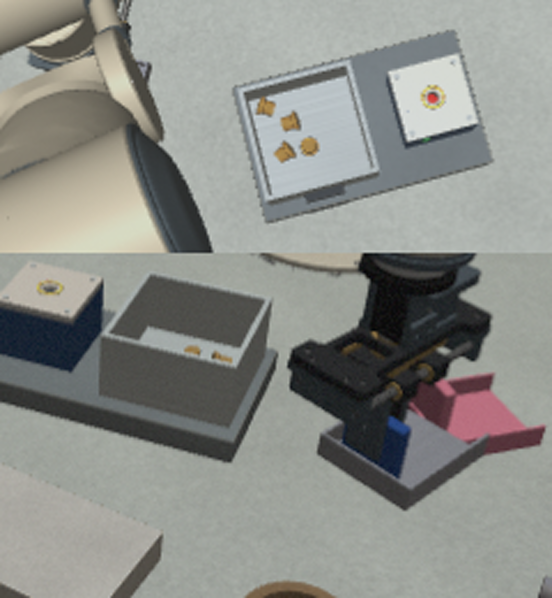

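Request:
play_rows(
  commands=[0,0.05,-0.1,0,0,0,1,0,0,-0.13,0,0,0,1,0,0,-0.13,0,0,0,1,0,0,-0.08,0,0,0,1,0,0,-0.05,0,0,0,1,0,0,-0.02,0,0,0,1,0,0,-0.003,0,0,0,1,0,0,0,0,0,0,1,0,0,0,0,0,0,1,0,0,0,0,0,0,1],
)

```text
time_s: 10.63
tool_pos: [0.5553, 0.3171, 0.036]
tool_rot: [1.374, 1.091, -1.371]
force: [0.1, 0.5, -1.6]
width: 0.0137
```

Request:
play_rows(
  commands=[0,0,-0.007,0,0,0,1,0,0,-0.007,0,0,0,1,0,0,-0.003,0,0,0,1,0,0,0,0,0,0,1,0,0,0,0,0,0,-0.1,0,0,0,0,0,0,-0.1,0,0,0,0,0,0,-0.1,0,0,0,0,0,0,-0.1,0,0,0,0,0,0,-0.1,0,0,0.05,0,0,0,-0.1],
)

```text
time_s: 11.47
tool_pos: [0.5541, 0.3165, 0.039]
tool_rot: [1.372, 1.092, -1.374]
force: [-0.3, 0.2, 0.3]
width: 0.0492
```

Request:
play_rows(
  commands=[0,0,0.27,0,0,0,-0.1,0,0,0.27,0,0,0,-0.1,-0.07,-0.26,0.03,0,0,-0.089,-0.1,-0.07,-0.26,0.05,0,0,-0.089,-0.1,-0.07,-0.26,0.05,0,0,-0.089,-0.1,-0.07,-0.26,0.05,0,0,-0.089,-0.1,-0.07,-0.26,0.05,0,0,-0.089,-0.1,-0.07,-0.26,0.05,0,0,-0.089,-0.1,-0.07,-0.26,0.05,0,0,-0.089,-0.1,-0.07,-0.26,0.05,0,0,-0.089,-0.1],
  force=60,
)

```text
time_s: 12.3
tool_pos: [0.4701, 0.0033, 0.179]
tool_rot: [1.761, 0.724, -1.76]
force: [1.2, 0.8, 0.5]
width: 0.0502
```

Request:
play_rows(
  commands=[-0.07,-0.26,0.05,0,0,-0.089,-0.1,-0.07,-0.26,0.05,0,0,-0.089,-0.1,-0.07,-0.26,0.05,0,0,-0.089,-0.1,-0.07,-0.26,0.05,0,0,-0.089,-0.1,-0.07,-0.26,0.05,0,0,-0.089,-0.1,-0.07,-0.26,0.05,0,0,-0.089,-0.1,-0.07,-0.26,0.05,0,0,-0.089,-0.1,-0.07,-0.26,0.05,0,0,-0.089,-0.1,-0.07,-0.26,0,0,0,0,-0.1,0,0,0,0,0,0,-0.1],
)

```text
time_s: 13.13
tool_pos: [0.375, -0.3525, 0.2391]
tool_rot: [2.101, 0.228, -2.101]
force: [-1.0, 1.1, -0.7]
width: 0.0499
```

Run:
```python
from h import *
snap('top','t8a')
o=get_obs();print(o['time_s'],o['joint_pos'].round(3),o['tool_pos'].round(4))
snap('wrist','w8')
for k in ('pin_center','pin_tip','stand','aperture'):
  print(k,[(round(x['position'][0]*640,1),round(x['position'][1]*480,1),round(x['conf'],2)) for x in mark_of('wrist',k)[:4]])
from scipy.spatial.transform import Rotation as R
print(R.from_rotvec(o['tool_rot']).as_matrix().round(3))
snap('scene','s8')
b=cv2.imread('pics/s8.png')[190:340,280:520]; a=cv2.imread('pics/t8a.png')[230:310,160:400]
cv2.imwrite('pics/c8.png',cv2.resize(np.vstack([a,b]),None,fx=2.5,fy=2.5,interpolation=cv2.INTER_CUBIC))
```

```text
13.1833 [-0.864  0.309  1.585 -0.002  1.244  0.484] [ 0.3754 -0.3493  0.2386]
pin_center [(306.6, 134.9, 0.58)]
pin_tip []
stand [(310.1, 134.4, 0.87)]
aperture [(4.6, 28.3, 0.38)]
[[ 0.     0.221 -0.975]
 [-0.004 -0.975 -0.221]
 [-1.     0.004  0.001]]
```

View pics/w8.png

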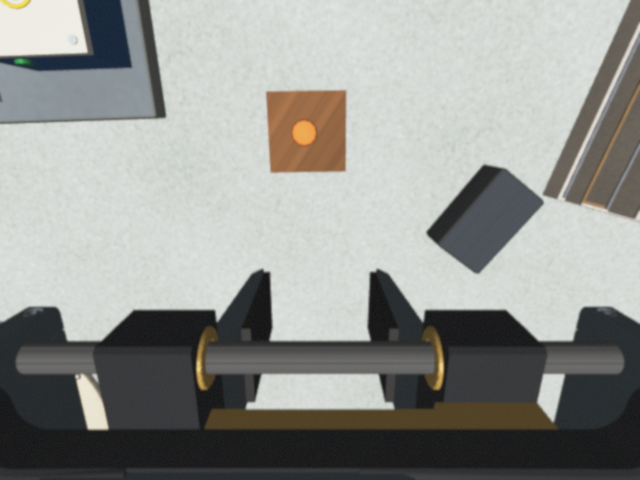

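View pics/c8.png

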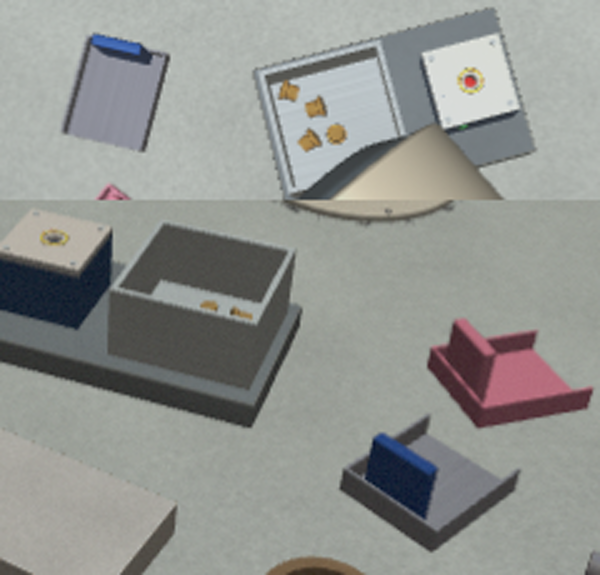

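The empty tray lies flat and all four posts are in the hopper. In the wrist view the pin's top is at (304,132).

Run:
```python
from h import *
def L(n):
    z=np.load(f'pics/{n}.npz'); return {k:z[k] for k in z.files}
w=L('w8');t=L('top0');s=L('scene0')
im=w['im'].astype(int); m=(im[:,:,0]>200)&(im[:,:,2]<110)&(im[:,:,1]<190); m[:80]=0;m[200:]=0;m[:,:260]=0;m[:,350:]=0
ys,xs=np.nonzero(m);u=(xs.mean(),ys.mean());print(u,len(xs),xs.min(),xs.max(),ys.min(),ys.max())
print(atz(w,u,.14),atd(w,u,w['d'][int(round(u[1])),int(round(u[0]))]))
ut=(240+739/3.8095-.5,220+223/3.8095-.5)
print(tri([ray(w,u),ray(t,ut)]))
q=[atz(w,p,.07) for p in ((267,91.5),(346,91),(345,171),(271,172))];print(np.round(q,4),np.mean(q,0))
p1=atz(w,u,.14);print('off tcp',p1-get_obs()['tool_pos'])
```

```text
(np.float64(303.586129753915), np.float64(132.38478747203578)) 447 292 315 120 144
[ 0.45485001 -0.31762482  0.14      ] [ 0.45485109 -0.31762818  0.14008833]
(array([ 0.45475263, -0.31811878,  0.15008591]), [np.float64(0.0002472943019015462), np.float64(0.0002472943019015626)])
[[ 0.4802 -0.2768  0.07  ]
 [ 0.4959 -0.3438  0.07  ]
 [ 0.429  -0.3596  0.07  ]
 [ 0.4129 -0.2928  0.07  ]] [ 0.4545109  -0.31824777  0.07      ]
off tcp [ 0.07814898  0.02737119 -0.09818788]
```

Request:
play_rows(
  commands=[0.174,0.061,0,0,0,0,-0.1,0.174,0.061,0,0,0,0,-0.1,0.173,0.061,0,0,0,0,-0.1,0,0,-0.15,0,0,0,-0.1,0,0,-0.2,0,0,0,-0.1,0,0,-0.2,0,0,0,-0.1,0,0,-0.2,0,0,0,-0.1,0,0,-0.2,0,0,0,-0.1,0,0,-0.067,0,0,0,-0.1,0,0,0,0,0,0,-0.1],
)

```text
time_s: 14.32
tool_pos: [0.4537, -0.317, 0.0837]
tool_rot: [2.097, 0.242, -2.105]
force: [0.2, 0.7, 0.3]
width: 0.0505
```

Run:
```python
from h import *
for i in range(3):
  o=get_obs();print(o['time_s'],o['tool_pos'].round(4)); snap(['scene','wrist','top'][i],'9'+str(i))
o=get_obs();print(o['time_s'],o['tool_pos'].round(4),o['force'])
b=cv2.imread('pics/90.png')[130:230,200:320]
cv2.imwrite('pics/c9.png',cv2.resize(b,None,fx=5,fy=5,interpolation=cv2.INTER_CUBIC))
```

```text
14.3167 [ 0.4537 -0.317   0.0837]
14.3667 [ 0.4545 -0.3179  0.0854]
14.4167 [ 0.4551 -0.3186  0.0865]
14.4667 [ 0.4554 -0.3191  0.0871] [-0.87600551 -0.05616616  0.51516533]
```

View pics/c9.png

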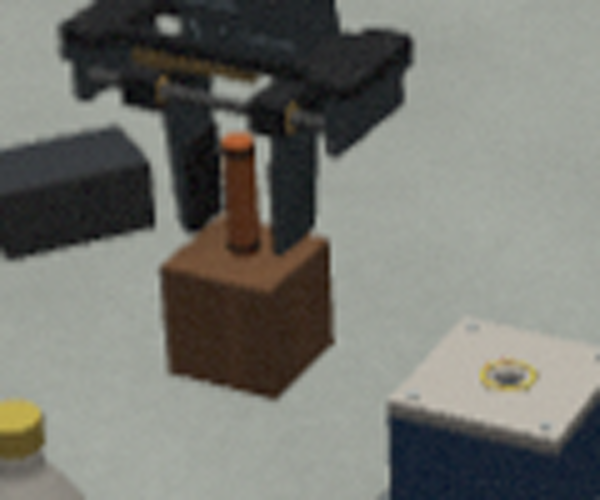

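View pics/91.png

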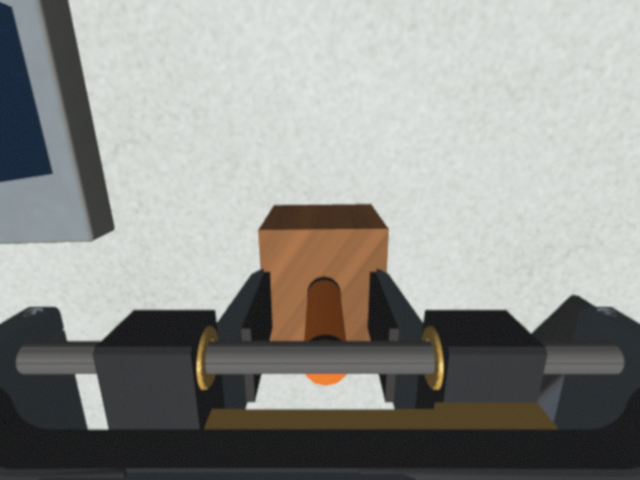

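Request:
play_rows(
  commands=[0,0,0,0,0,0,1,0,0,0,0,0,0,1,0,0,0,0,0,0,1,0,0,0,0,0,0,1,0,0,0,0,0,0,1,0,0,0,0,0,0,1,0,0,0.1,0,0,0,1,0,0,0.15,0,0,0,1,0,0,0.18,0,0,0,1,0,0,0.18,0,0,0,1],
  force=60,
)

```text
time_s: 15.3
tool_pos: [0.4541, -0.3184, 0.1778]
tool_rot: [2.099, 0.238, -2.102]
force: [0.8, -1.3, -0.7]
width: 0.0173
```

Run:
```python
from h import *
o=get_obs();print(o['time_s'],o['tool_pos'].round(4),o['force'],o['width'])
w=np.load('pics/w8.npz');t=np.load('pics/t8a.npz');
# hole in top view: yellow ring + red centroid
im=t['im'].astype(int); sub=im[240:285,325:372]
red=(sub[:,:,0]>150)&(sub[:,:,1]<110); yel=(sub[:,:,0]>170)&(sub[:,:,2]<120)&(sub[:,:,1]>=110)
for m in (red,yel,red|yel):
    y,x=np.nonzero(m); 
    if len(x): u=(325+x.mean(),240+y.mean()); print(len(x),u,atz(t,u,.1).round(4))
```

```text
15.3 [ 0.4541 -0.3184  0.1778] [ 0.78961201 -1.31911732 -0.71012292] 0.017276136834917587
13 (np.float64(347.38461538461536), np.float64(262.38461538461536)) [ 0.5067 -0.0886  0.1   ]
13 (np.float64(348.0), np.float64(262.3076923076923)) [ 0.5069 -0.0904  0.1   ]
26 (np.float64(347.6923076923077), np.float64(262.34615384615387)) [ 0.5068 -0.0895  0.1   ]
```

Request:
play_rows(
  commands=[0,0,0.15,0,0,0,1,0,0.05,0.1,0,0,0,1,-0.029,0.2,0.05,0,0,0,1,-0.029,0.23,0,0,0,0,1,-0.029,0.23,0,0,0,0,1,-0.029,0.23,0,0,0,0,1,-0.029,0.23,0,0,0,0,1,-0.029,0.2,0,0,0,0,1,0,0,0,0,0,0,1,0,0,0,0,0,0,1],
)

```text
time_s: 16.13
tool_pos: [0.4281, -0.112, 0.2222]
tool_rot: [2.098, 0.24, -2.1]
force: [0.3, -0.1, -1.0]
width: 0.0173
```

Request:
play_rows(
  commands=[0,0,0,0,0,0,1,0,0,0,0,0,0,1,0,0,0,0,0,0,1,0,0,0,0,0,0,1,0,0,0,0,0,0,1,0,0,0,0,0,0,1,0,0,0,0,0,0,1,0,0,0,0,0,0,1,0,0,0,0,0,0,1,0,0,0,0,0,0,1],
)

```text
time_s: 16.97
tool_pos: [0.4284, -0.1132, 0.222]
tool_rot: [2.1, 0.237, -2.101]
force: [0.2, -0.8, -0.4]
width: 0.0174
```

Run:
```python
from h import *
o=get_obs();print(o['time_s'],o['tool_pos'].round(4),o['force'].round(2),o['width'],o['tool_rot'])
w,d,c=snap('wrist','w10')
o=get_obs();print(o['tool_pos'].round(4))
for k in ('aperture','pin_tip','pin_center'):
  print(k,[(round(x['position'][0]*640,1),round(x['position'][1]*480,1),round(x['conf'],2)) for x in mark_of('wrist',k)[:4]])
snap('scene','s10')
for k in ('aperture','pin_tip','pin_center'):
  print(k,[(round(x['position'][0]*640,1),round(x['position'][1]*480,1),round(x['conf'],2)) for x in mark_of('scene',k)[:4]])
b=cv2.imread('pics/s10.png')[130:260,230:390]
cv2.imwrite('pics/c10.png',cv2.resize(b,None,fx=5,fy=5,interpolation=cv2.INTER_CUBIC)[:600])
```

```text
16.9667 [ 0.4284 -0.1132  0.222 ] [ 0.18 -0.76 -0.39] 0.017395205374534383 [ 2.09954359  0.23714339 -2.10089989]
[ 0.4284 -0.1132  0.222 ]
aperture [(312.1, 131.8, 0.88)]
pin_tip [(317.8, 254.3, 0.67)]
pin_center [(319.8, 323.0, 0.76)]
aperture [(299.9, 206.9, 0.85)]
pin_tip [(469.4, 290.6, 0.23)]
pin_center [(315.0, 139.5, 0.73), (438.5, 298.9, 0.37)]
```

View pics/w10.png

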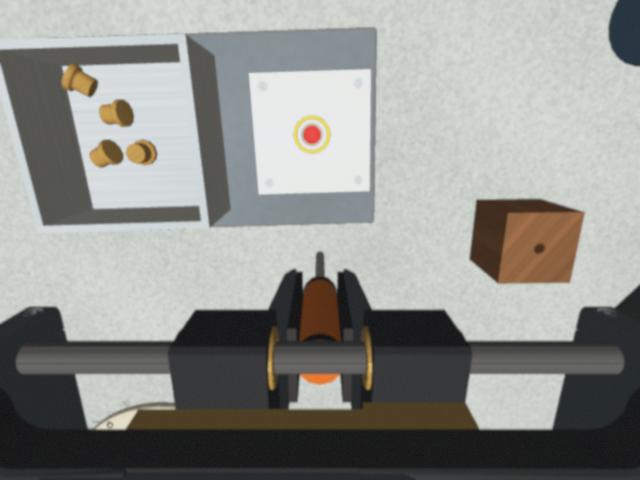

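View pics/c10.png

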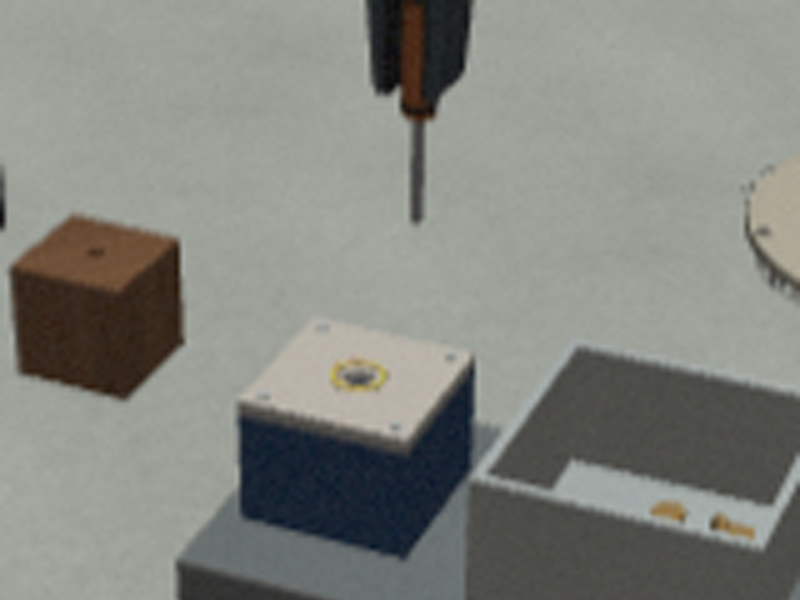

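Run:
```python
from h import *
def L(n):
    z=np.load(f'pics/{n}.npz'); return {k:z[k] for k in z.files}
w=L('w10');s=L('scene0');s1=L('s10')
im=w['im'].astype(int)
sub=im[100:170,280:350]
yel=(sub[:,:,0]-sub[:,:,2]>50)&(sub[:,:,1]>sub[:,:,2]+40)
y,x=np.nonzero(yel); 
e=cv2.fitEllipse(cv2.convexHull(np.c_[x,y].astype(np.int32))); print('ring',e,len(x))
u=(280+e[0][0],100+e[0][1]); A=atz(w,u,.1); print('hole',u,A, 'depth ring', atd(w,(u[0]+15,u[1]),w['d'][int(u[1]),int(u[0]+15)]))
red=(sub[:,:,0]>180)&(sub[:,:,1]<110); y,x=np.nonzero(red); print('button',atz(w,(280+x.mean(),100+y.mean()),.075))
print(im[246:264,320].tolist()); print(im[258,308:332,0].tolist())
for v in (252,254,256): print('tip',v,atz(w,(319.8,v),.146), w['d'][v,320], atd(w,(319.8,v),w['d'][v+2,320]))
cr=lambda p:(230+p[0]/5-.5,130+p[1]/5-.5)
print('tri tip',tri([ray(w,(319.8,254)),ray(s1,cr((417,222)))]))
ua=cr((358,375)); print('scene hole z.1',atz(s1,ua,.1),'tri',tri([ray(w,u),ray(s1,ua)]))
cv2.imwrite('pics/w10c.png',cv2.resize(w['im'][235:330,270:370,::-1],None,fx=6,fy=6,interpolation=cv2.INTER_CUBIC))
```

```text
ring ((31.55211067199707, 34.0439567565918), (36.5102424621582, 38.0910758972168), 173.89907836914062) 392
hole (311.55211067199707, 134.0439567565918) [ 0.50734528 -0.08874095  0.1       ] depth ring [ 0.50996543 -0.100097    0.10081782]
button [ 0.5068783  -0.08835203  0.075     ]
[[201, 207, 200], [199, 204, 198], [197, 203, 197], [198, 204, 198], [185, 189, 184], [149, 150, 147], [106, 106, 104], [78, 77, 76], [75, 72, 71], [75, 72, 72], [74, 72, 71], [74, 71, 70], [73, 71, 71], [74, 74, 72], [72, 70, 69], [73, 71, 71], [73, 70, 71], [73, 71, 71]]
[203, 202, 202, 202, 200, 195, 186, 162, 117, 87, 77, 74, 73, 73, 79, 111, 156, 185, 193, 195, 195, 200, 205, 207]
tip 252 [ 0.42952408 -0.11310568  0.146     ] 0.2553213 [ 0.4322538  -0.11244991  0.15430201]
tip 254 [ 0.42803423 -0.11344891  0.146     ] 0.25217044 [ 0.43273231 -0.11232111  0.16003138]
tip 256 [ 0.42653919 -0.11379334  0.146     ] 0.24655135 [ 0.432624   -0.11233368  0.16385067]
tri tip (array([ 0.42791827, -0.11278637,  0.1472837 ]), [np.float64(0.0007705681288409572), np.float64(0.0007705681288409624)])
scene hole z.1 [ 0.50399719 -0.09010566  0.1       ] tri (array([ 0.50704198, -0.08836936,  0.10206517]), [np.float64(0.0005214168980694048), np.float64(0.000521416898069268)])
```

View pics/w10c.png

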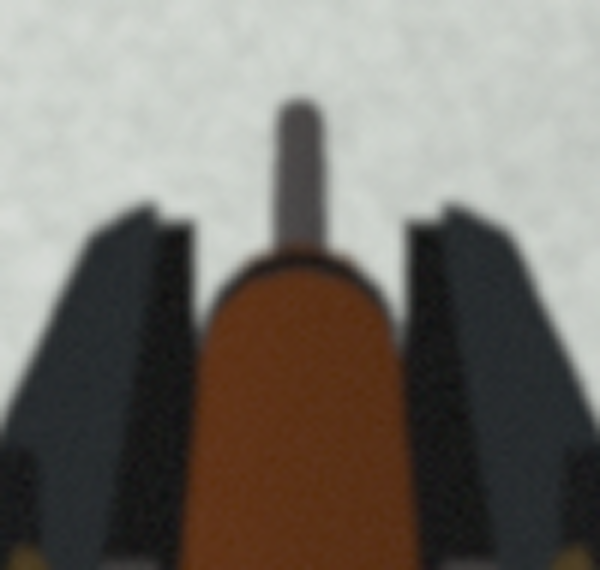

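Request:
play_rows(
  commands=[0.1,0.031,0,0,0,0,1,0.133,0.041,0,0,0,0,1,0.133,0.041,0,0,0,0,1,0.1,0.031,0,0,0,0,1,0.065,0.02,0,0,0,0,1,0,0,-0.1,0,0,0,1,0,0,-0.1,0,0,0,1,0,0,0,0,0,0,1,0,0,0,0,0,0,1,0,0,0,0,0,0,1],
)

```text
time_s: 18.2
tool_pos: [0.5081, -0.0887, 0.1927]
tool_rot: [2.1, 0.237, -2.101]
force: [-0.1, -0.5, 0.1]
width: 0.0172
```

Run:
```python
from h import *
for i in range(4): snap('top','x')
snap('wrist','w11');snap('scene','s11')
o=get_obs();print(o['time_s'],o['tool_pos'].round(4),o['force'].round(2))
b=cv2.imread('pics/s11.png')[150:250,240:360]; a=cv2.imread('pics/w11.png')[200:300,260:380]
cv2.imwrite('pics/c11.png',cv2.resize(np.hstack([b,a]),None,fx=3.3,fy=3.3,interpolation=cv2.INTER_CUBIC))
```

```text
18.5 [ 0.5082 -0.0887  0.1924] [-0.25  0.21 -0.24]
```

View pics/c11.png

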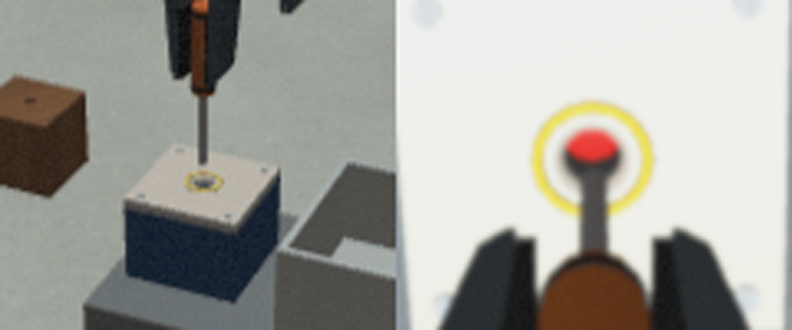

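Request:
play_rows(
  commands=[0,0,-0.04,0,0,0,1,0,0,-0.04,0,0,0,1,0,0,-0.04,0,0,0,1,0,0,-0.04,0,0,0,1,0,0,-0.04,0,0,0,1,0,0,-0.02,0,0,0,1,0,0,0,0,0,0,1,0,0,0,0,0,0,1,0,0,0,0,0,0,1,0,0,0,0,0,0,1],
)

```text
time_s: 19.33
tool_pos: [0.5083, -0.0886, 0.1593]
tool_rot: [2.1, 0.237, -2.1]
force: [-0.6, -0.5, 0.5]
width: 0.0168
```

Request:
play_rows(
  commands=[0,0,-0.02,0,0,0,1,0,0,-0.02,0,0,0,1,0,0,-0.02,0,0,0,1,0,0,-0.01,0,0,0,1,0,0,-0.01,0,0,0,1,0,0,0,0,0,0,1,0,0,0,0,0,0,1,0,0,0,0,0,0,1,0,0,0,0,0,0,1,0,0,0,0,0,0,1],
)

```text
time_s: 20.17
tool_pos: [0.5081, -0.0886, 0.1471]
tool_rot: [2.1, 0.237, -2.101]
force: [-0.6, 0.1, 3.1]
width: 0.017
```

Request:
play_rows(
  commands=[0,0,-0.007,0,0,0,1,0,0,-0.007,0,0,0,1,0,0,0,0,0,0,1,0,0,0,0,0,0,1,0,0,0,0,0,0,1,0,0,0,0,0,0,1,0,0,0,0,0,0,1,0,0,0,0,0,0,1,0,0,0,0,0,0,1,0,0,0,0,0,0,1],
)

```text
time_s: 21.0
tool_pos: [0.5083, -0.0887, 0.1453]
tool_rot: [2.1, 0.237, -2.1]
force: [-2.0, 0.7, 13.0]
width: 0.0173
```

Run:
```python
from h import *
for i in range(4): snap('top','t12')
snap('wrist','w12');snap('scene','s12')
o=get_obs();print(o['time_s'],o['tool_pos'].round(4),o['force'].round(2),o['width'])
b=cv2.imread('pics/s12.png')[130:330,240:500]; a=cv2.imread('pics/w12.png')[100:300,240:400]
cv2.imwrite('pics/c12.png',cv2.resize(np.hstack([b,a]),None,fx=1.9,fy=1.9,interpolation=cv2.INTER_CUBIC))
```

```text
21.3 [ 0.5083 -0.0887  0.1453] [-1.79  0.55 12.33] 0.01725475697173027
```

View pics/c12.png

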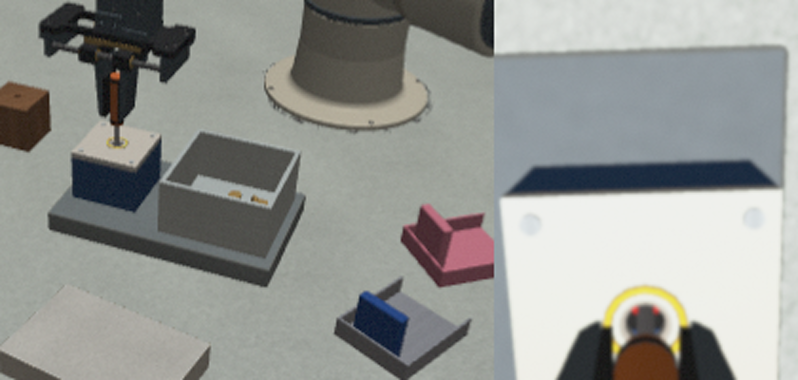

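View pics/t12.png

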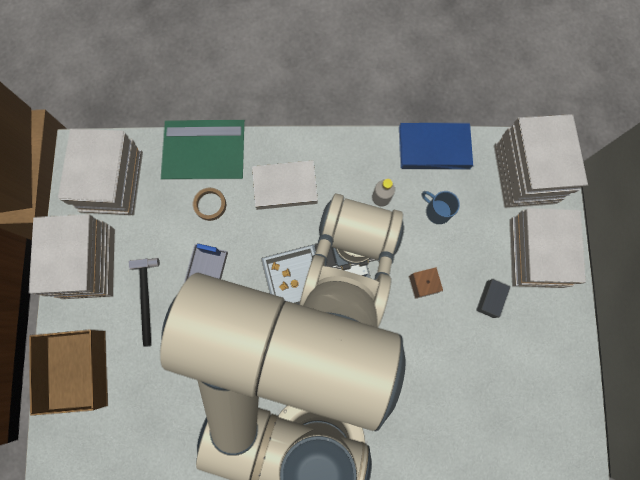

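The shaft is through the hole and the button is bottomed, with about 12 N held steadily. The posts are in the hopper, the tray is flat and the bystanders haven't moved. I'm handing it in.

```bash
python3 -c "
from cell import *
print(job_done()); o=get_obs(); print(o['time_s'],o['tool_pos'],o['force'],o['width'])"
```

```text
the job is handed in; nothing more can be done
None
the job is handed in; nothing more can be done
```

I tipped all four brass posts into the hopper and set the empty steel tray back down flat at about its original spot. Then I took the pin from its stand, put its shaft through the hole and pressed the red button, and I handed the job in still holding it down.

Last checks, at 21.3 s of the 67 s:
- **Posts:** the top view earlier showed all four in the hopper. In the last pictures those parts not hidden by the arm are unchanged.
- **Tray:** it lies flat and empty in the scene picture.
- **Button:** the push was steady at 12–13 N, against the 5 N it needs. The shaft tip works out about 5.7 mm below the unpressed button top, so the 5 mm travel is used up. The button's travel could not be read directly.
- **Pin:** still gripped with the 60 N command, opening 17 mm. A small side force of about 2 N at the end suggests light contact or a slight offset.
- **Other things on the table:** unmoved wherever they show in the last pictures. Most of the pink tray was hidden by the arm in the top view, but the scene view shows it in place.

Where measurements disagreed, it was by less than the clearances:
- The tray grip's height came out at 80 mm from two views and 72 mm from depth.
- The pin top came out at 150 mm from two views and 140 mm from depth.
- The hole's position differed by up to about 3 mm between cameras. I used the wrist camera's tip-to-hole offset for the insertion.

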